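# Fold the stone tray's flap over and tuck it under the lip

## Robot

A 7-joint arm with a two-finger parallel gripper is mounted at the origin on the work surface. World frame = base frame: x ahead of the robot, y to its left, z up, the work surface at z = 0. Lengths are in m, angles in rad, forces in N, time in s.
With the tool pointing down it reaches from about 0.4 to 0.75 m from the base axis. Payload 19.5 kg.
Tool frame: the origin (TCP) lies at the very end of the fingers, on their centre line; the grasp point (between the pads) lies bot.pinch_z behind it (bot.pinch_z is the distance from the TCP to the grasp point, in m); z points along the fingers, y is the line along which they close (so a half turn about z gives the same grasp; the last joint's range is limited). The gripper opens to 85 mm and grips with 20 to 120 N. Pads are 22 mm wide; open, the fingers measure 114 mm over their backs; the gripper's body (76 mm by 85 mm) begins 54 mm behind the grasp point. The pads swing forward as they close: fully open they stand 13 mm farther back than shut.
Start: joints at [-1.184, 0.707, -0.028, 1.485, 0.022, 0.951, -0.075], TCP at [0.239, 0.523, 0.231] pointing down, gripper open.
Joint ranges: [-2.71, 2.71], [-0.32, 2.16], [-1.57, 1.52], [0, 2.45], [-1.46, 4.6], [0, 2.02], [-2.83, 2.83]. Speed limits (rad/s): [1.89, 1.89, 2.57, 2.57, 3.01, 3.01, 3.01].

## Interface

Orientations are given as a unit quaternion [x, y, z, w].
In Python, from cell import bot gives the robot as it stands.
- The arm moves only by the tool move_arm, never from a script. Its argument "rows" is text: rows parted by semicolons, each of 7 numbers parted by spaces: the shift along the tool's x, y, z in m, then the turn, a rotation vector about the tool's x, y, z in rad, then the finger opening in m, from 0 to 0.0854. A call has 1 to 20 rows; each row is the pose to reach, as a shift and turn from the pose commanded when the call began, along the tool's axes at that moment; what a row does not reach only later rows make up. A row lasts 1/8 s, in which the tool goes at most 62.5 mm and 10.7 degrees, less where a joint would pass 70% of its speed; a pose out of reach is approached as far as the arm can. A call with a gripper value outside its range is refused whole. The fingers move at their own pace and stop on an object; "newtons" is the grip in N (left out, the last holds). Time passes only in rows, so rows that repeat a pose let the fingers close. It gives the time, the measured TCP pose, the force, the opening and the grip force at its end, in the units of the state.
- bot.sense(): the state, without advancing time (a new reading comes with each control period).
- bot.grab_frame(name): name is "scene" or "side" or "wrist"; returns a dict with "pixels" (420x560x3 uint8, red, green, blue), "mtx" (3x3 intrinsics, pixels), "R" (3x3) and "t" (3): a world point X has camera coordinates R X + t; the wrist camera has in their place "mount" (4x4, takes a point from camera to tool coordinates, whose origin is the TCP and whose axes are the flange's). Camera axes: x right, y down, z forward; pixel columns grow to the right and rows downward; lengths in m; the calibration is good to about 2 mm. The wrist camera is an equidistant fisheye: a pixel r from the principal point sees the ray r / f radians off the axis. A picture is of the moment at which its call begins: read the wrist's pose just before it. There is no depth.
- bot.close_job(): hands the job in; it is judged then, once.
The state is a dict: "time_s": time; "qpos": joint angles; "joint_velocities": joint speeds; "joint_efforts": joint torques, N m; "tcp_pos": TCP position; "orientation": TCP orientation; "ft_force": force on the tool from outside, world axes, zero at the start; "torque": the same for the moment, N m; "gripper_width": finger opening in m; "gripper_force": force on a finger pad.
Only numpy, scipy, OpenCV 4.12 (cv2) and the standard library are available. Lean on these libraries where they do the work, as an engineer would, in place of code of your own. Each camera call takes 0.05 s, during which the arm holds its last target. There are 200 camera calls.

## Task

The malachite nodule has come down the chute and lies in the tray. With the fingertips, gently push the tray's springy aluminium flap over until it lies flat, then keep it down and push its orange ridge towards the red lip, as far as it goes, so that the flap's edge is tucked under the lip and stays shut when you let go. Only push: do not pick anything up, and leave the nodule, the glass jar, the rubber lid and the drying rack where they are.

Things in the scene. Friction and masses are not known exactly. Their poses are not given: they have to be found in the camera images.
- tray: Fixed grey open tray on the fir board (board top 18 mm above the work surface). Origin on its underside, below the middle of the flap's width; z up, x points away up the chute, y from the lip side to the hinge side. It spans x -70 to +130 mm, y -60 to +60 mm, 55 mm high, walls 4 mm, floor 3 mm.
- lip (a point): Middle of the lower front edge of the red retaining lip, at x 0, y -58, z +67 mm in the tray's frame. The lip is a level plate 90 mm wide (along x) and 3 mm thick that reaches to y = -82 mm; a riser closes it behind (inner face y = -79 mm) and a ledge lies below it (top z = +55 mm), leaving a slot 12 mm high.
- flap_hinge (a joint): Angle of the flap, rad: 0 flat over the tray, 1.57 upright at the tray's +y side (range 0 to 1.9, starts at 1.35 to 1.75). A spring and friction in the hinge keep it standing; pressed down it springs up again unless held: holding it flat takes about 3 N at the ridge.
- flap_slide (a joint): The hinge pin runs in slots, so the whole flap slides towards the lip (the tray's -y): 0 fully back, 0.018 m fully home; starts at 0 to 0.003, takes about 4 N. Flat and fully back, the flap's edge is 6 mm short of the lip; home, it is 12 mm beneath it. Slid forward too early, the edge lands on top of the lip.
- flap_pin (a point): Middle of the flap's hinge pin, at x 0, y +60 mm (less the slide), z +58 mm in the tray's frame; the pin lies along the tray's x.
- flap_ridge (a point): Foot of the orange ridge, on its hinge side, mid width: 86 mm from the pin, on the flap's outer face (on top when flat, facing +y when upright). Ridge 70 mm wide along x, 6 mm thick, 10 mm high. The point turns with the flap: y from free edge to hinge, z out of the outer face; at angle 0 its axes are the tray's.
- flap_edge (a point): Middle of the flap's free edge, 112 mm from the pin. The flap is an aluminium plate 104 mm wide, 3 mm thick (centred on the pin's height), with a 4 mm thick rounded steel hem along its free edge.
- nodule: Green lumpy malachite stone, about 40 mm across and 28 mm high, lying loose on the tray floor beneath where the flap closes; origin at the centre of its underside.
- jar: Frosted glass jar with a metal cap, 68 mm across, 85 mm high, standing on the board; origin at the centre of its underside.
- rubber_lid: Black rubber lid, a disc 80 mm across and 17 mm high, lying on the board; origin at the centre of its underside.
- rack: Loose drying rack of steel rods, 126 x 86 mm and 53 mm high, standing on the board behind the flap's hinge; origin at the centre of its underside.
- chute_foot (a point): Middle of the aluminium chute's lower end, at x +85, y 0, z +72 mm in the tray's frame, fixed to the tray. The chute is 92 mm wide with 25 mm sides and climbs along +x at 22 degrees to a fixed plywood sorting shelf (x +345 to +465 mm, y -150 to +150 mm, top at z 178 mm, small stones on it).
Mind the look-alikes: they are no part of the job. There is more than one size of the rubber_lid; the one meant has the size given above.

How it is judged:
By the outcome, as a careful person would: the job done as asked, in the order asked, and still so for the second after the job is handed in, with the robot touching nothing.
It also fails if it takes over 38 s, if anything falls off the work surface, if the arm or the gripper's body presses on something with over 40 N, if the wrist force passes 120 N, or if a joint passes its speed limit or range.

## Working session

There is one attempt and no reset: what is moved stays moved. The work goes in short steps, Python scripts to look and compute and a tool call to move; the robot and the scene stay as the last step left them, time stands still between calls to the robot, and variables do not carry over. Pictures are saved under pics/ and viewed, at most 10 in all, crops included, and the job is handed in when it is done.

Besides the shell and the picture viewer there is one more tool, called after "Emit:" as name(argument=value, ...) on one line, values as JSON. move_arm: Moves the arm, as the interface text tells. Its arguments: {"type":"object","properties":{"rows":{"type":"string"},"newtons":{"type":"number"}},"required":["rows"]}

```bash
mkdir -p pics; python3 - <<'E'
from cell import bot
import cv2,numpy as np,pickle
s=bot.sense();print({k:np.round(v,3) for k,v in s.items()},bot.pinch_z)
F={}
for n in("scene","side","wrist"):
    f=bot.grab_frame(n);F[n]=f
    cv2.imwrite(f"pics/{n}0.png",f["pixels"][:,:,::-1])
    print(n,{k:np.round(f[k],3).tolist() for k in f if k!="pixels"})
pickle.dump(F,open("f0.pkl","wb"))
E
```

```text
{'time_s': np.float64(0.0), 'qpos': array([-1.184,  0.707, -0.028,  1.485,  0.022,  0.951, -0.075]), 'joint_velocities': array([-0.001,  0.   ,  0.   ,  0.001, -0.001,  0.   ,  0.   ]), 'joint_efforts': array([ 0.0000e+00, -8.8322e+01,  1.2350e+00, -2.3616e+01,  1.7000e-02,
        7.0000e-03, -0.0000e+00]), 'tcp_pos': array([0.239, 0.523, 0.231]), 'orientation': array([ 0.213,  0.977, -0.001, -0.   ]), 'ft_force': array([-0.361, -0.375, -0.352]), 'torque': array([-0.007, -0.011,  0.025]), 'gripper_force': np.float64(0.0), 'gripper_width': np.float64(0.086)} 0.0187
scene {'mtx': [[407.111, 0.0, 275.813], [0.0, 407.111, 209.584], [0.0, 0.0, 1.0]], 'R': [[-0.091, 0.996, 0.008], [0.562, 0.058, -0.825], [-0.822, -0.07, -0.565]], 't': [0.11, -0.208, 1.527]}
side {'mtx': [[538.8, 0.0, 276.781], [0.0, 538.8, 212.272], [0.0, 0.0, 1.0]], 'R': [[0.934, -0.358, -0.01], [-0.253, -0.64, -0.726], [0.253, 0.68, -0.688]], 't': [-0.448, 0.139, 1.603]}
wrist {'mtx': [[325.192, 0.0, 280.08], [0.0, 325.192, 208.255], [0.0, 0.0, 1.0]], 'mount': [[-0.001, -0.951, -0.309, 0.08], [1.0, -0.001, 0.001, 0.0], [-0.001, -0.309, 0.951, -0.142], [0.0, 0.0, 0.0, 1.0]]}
```

View pics/scene0.png

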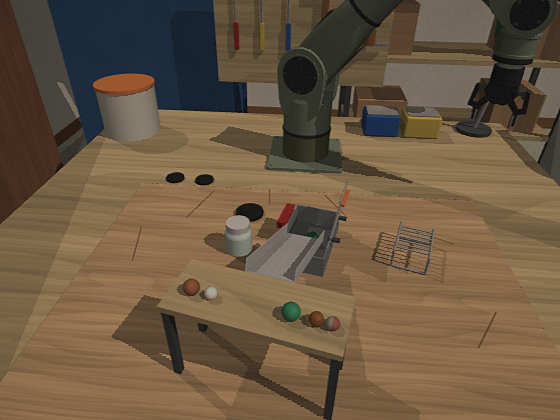

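View pics/side0.png

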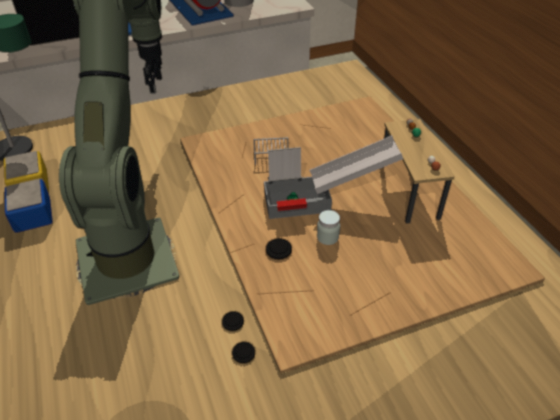

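The scene view shows the tray around (315,240), with the red lip at (287,215), the orange ridge at (345,197), the jar at (238,237) and the rack at (408,248). The side view shows the lip at (292,204) and the upright flap at (285,163). The rubber lids are at scene (250,212), (204,180) and (176,178). The one beside the tray is the largest; the job doesn't touch any of them.

```bash
cat > h.py <<'E'
import numpy as np,cv2,pickle
def ray(f,u,v):
    K=f["mtx"];R=f["R"];t=f["t"]
    d=R.T@np.linalg.solve(K,np.array([u,v,1.]));return -R.T@t,d/np.linalg.norm(d)
def plane(f,p,z):
    c,d=ray(f,*p);return c+d*(z-c[2])/d[2]
def tri(f1,p1,f2,p2):
    c1,d1=ray(f1,*p1);c2,d2=ray(f2,*p2)
    a=np.linalg.lstsq(np.c_[d1,-d2],c2-c1,rcond=None)[0]
    A,B=c1+a[0]*d1,c2+a[1]*d2;return (A+B)/2,np.linalg.norm(A-B)
def proj(f,X):
    p=f["mtx"]@(f["R"]@np.asarray(X)+f["t"]);return p[:2]/p[2]
E
python3 - <<'E'
from h import *
F=pickle.load(open("f0.pkl","rb"))
def mask(n,lo,hi,box):
    im=F[n]["pixels"];h=cv2.cvtColor(im,cv2.COLOR_RGB2HSV)
    m=cv2.inRange(h,lo,hi);z=np.zeros_like(m);x0,y0,x1,y1=box;z[y0:y1,x0:x1]=m[y0:y1,x0:x1]
    n_,l,st,ce=cv2.connectedComponentsWithStats(z)
    for i in range(1,n_):
        if st[i,4]>8:
            c=max(cv2.findContours((l==i).astype('uint8'),0,2)[0],key=len)
            print(n,st[i],ce[i].round(1),cv2.boxPoints(cv2.minAreaRect(c)).round(1).tolist())
for n,b in(("scene",(260,170,370,290)),("side",(240,130,340,230))):
    print("red");mask(n,(0,180,60),(4,255,255),b);mask(n,(175,180,60),(180,255,255),b)
    print("orange");mask(n,(5,150,120),(14,255,255),b)
a=F["scene"]["pixels"][170:290,225:375];b=F["side"]["pixels"][130:250,245:395]
v=np.vstack([cv2.resize(a,None,fx=5,fy=5,interpolation=cv2.INTER_CUBIC)])
cv2.imwrite("pics/c1.png",v[:,:,::-1]);cv2.imwrite("pics/c2.png",cv2.resize(b,None,fx=5,fy=5,interpolation=cv2.INTER_CUBIC)[:,:,::-1])
E
```

```text
red
scene [277 204  18  22 185] [285.8 213.9] [[276.5, 222.0], [287.6000061035156, 201.5], [295.29998779296875, 205.6999969482422], [284.1000061035156, 226.10000610351562]]
orange
scene [341 190   9  16  62] [344.9 197.1] [[340.70001220703125, 203.89999389648438], [345.70001220703125, 188.89999389648438], [349.29998779296875, 190.10000610351562], [344.29998779296875, 205.10000610351562]]
red
side [277 199  29  11 244] [291.2 204. ] [[276.8999938964844, 201.10000610351562], [304.6000061035156, 198.0], [305.5, 206.8000030517578], [277.8999938964844, 209.89999389648438]]
orange
```

View pics/c1.png

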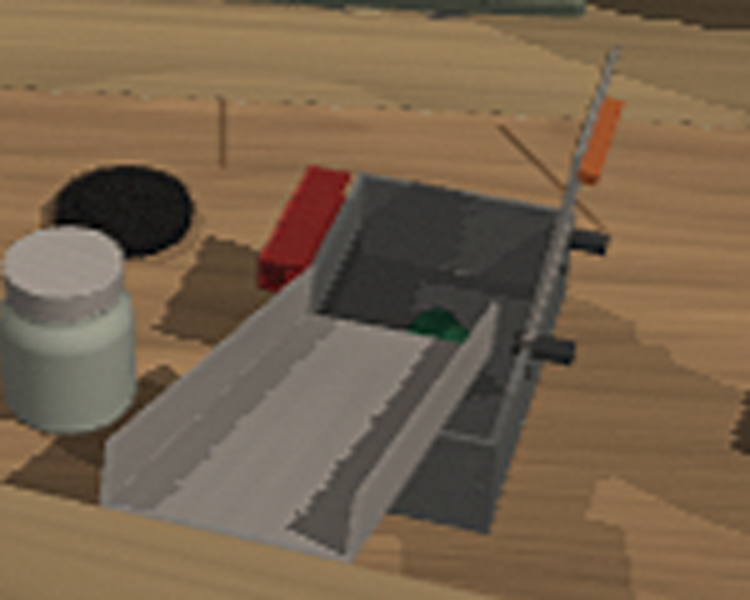

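View pics/c2.png

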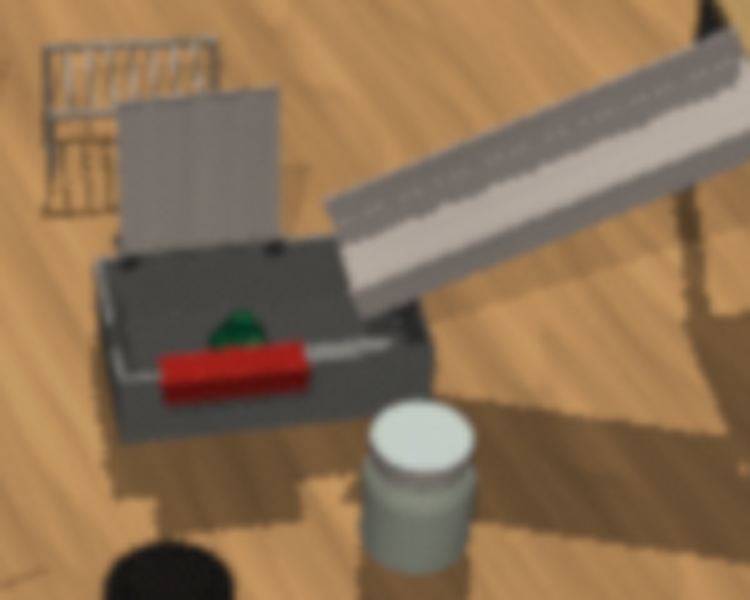

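The scene crop shows the lip's top between crop pixels (308,168) and (260,262), with its front far corner at (350,172). The ridge is on the flap's +y face, at (600,140). The side crop shows the lip's front edge from (160,358) to (303,343), and the flap's free edge from (117,103) to (278,90).

```bash
cat > fit.py <<'E'
from h import *
from scipy.optimize import least_squares
F=pickle.load(open("f0.pkl","rb"))
S=lambda a,b:(225+a/5-.4,170+b/5-.4)
D=lambda a,b:(245+a/5-.4,130+b/5-.4)
O=[("scene",S(350,172),(-45,-58,70)),("scene",S(308,168),(-45,-82,70)),("scene",S(260,262),(45,-82,70)),("scene",S(490,530),(130,60,0)),
("scene",S(362,177),(-70,-60,55)),
("side",D(160,358),(-45,-58,70)),("side",D(303,343),(45,-58,70)),("side",D(163,380),(-45,-82,70)),("side",D(308,366),(45,-82,70)),
("side",D(97,262),(-70,60,55)),("side",D(125,440),(-70,-60,0)),("side",D(433,400),(130,-60,0))]
def T(p,X):
    c,s=np.cos(p[2]),np.sin(p[2]);X=np.asarray(X)/1e3
    return np.array([p[0]+c*X[0]-s*X[1],p[1]+s*X[0]+c*X[1],.018+X[2]])
if __name__=="__main__":
    r=lambda p:np.concatenate([proj(F[n],T(p,X))-np.array(u) for n,u,X in O])
    s=least_squares(r,[.6,.1,0],loss="soft_l1");p=s.x
    print(p.round(4),"\n",r(p).reshape(-1,2).round(1).tolist());np.save("p.npy",p)
    # flap: free-edge corners, side (x known) -> theta
    for u,x in((D(117,103),-52),(D(278,90),52)):
        g=lambda q:proj(F["side"],T(p,(x,60-112*np.cos(q[0]),58+112*np.sin(q[0]))))-np.array(u)
        q=least_squares(g,[1.5]);print("theta",q.x,q.fun.round(1))
    g=lambda q:proj(F["scene"],T(p,(-52,60-112*np.cos(q[0]),58+112*np.sin(q[0]))))-np.array(S(613,50))
    q=least_squares(g,[1.5]);print("theta sc",q.x,q.fun.round(1))
    for n,X in(("lip",(0,-58,67)),("pin",(0,60,58)),("ridge flat",(0,-26,59.5)),("foot",(85,0,72))):print(n,T(p,X).round(4))
    for n,pt in(("rack",(408,262)),("jar",(238,250)),):print(n,plane(F["scene"],pt,.018).round(3))
    print("rack far corner top", plane(F["scene"],(400,226),.071).round(3),plane(F["scene"],(378,262),.018).round(3))
E
python3 fit.py
```

```text
[ 0.5304  0.0315 -0.2131] 
 [[0.7, 0.1], [0.4, -0.6], [0.1, -0.6], [0.5, 0.8], [-0.3, -1.2], [0.1, -0.1], [0.4, -0.3], [0.7, 0.7], [0.9, 0.3], [-0.4, -0.8], [-0.4, 1.2], [0.1, 2.1]]
theta [1.66299887] [-0.1  0. ]
theta [1.64050014] [ 0.8 -0.3]
theta sc [1.66436197] [ 0.4 -1.5]
lip [ 0.5182 -0.0252  0.085 ]
pin [0.5431 0.0902 0.076 ]
ridge flat [0.5249 0.0061 0.0775]
foot [0.6135 0.0136 0.09  ]
rack [0.598 0.272 0.018]
jar [ 0.595 -0.153  0.018]
rack far corner top [0.522 0.255 0.071] [0.606 0.198 0.018]
```

The fit is within about 1 px: tray at (0.530, 0.032), yaw -0.213, flap at about 1.65 rad. First I shut the fingers, turn tool x to the tray's +y, and go to the hinge side of the flap, above it.

Emit:
move_arm(rows="-0.444 -0.208 0 0 0 1.355 0;-0.444 -0.208 0 0 0 1.355 0;-0.444 -0.208 0 0 0 1.355 0;-0.444 -0.208 0 0 0 1.355 0;-0.444 -0.208 0 0 0 1.355 0;-0.444 -0.208 0 0 0 1.355 0;-0.444 -0.208 0 0 0 1.355 0;-0.444 -0.208 0 0 0 1.355 0;-0.444 -0.208 0 0 0 1.355 0;-0.444 -0.208 0 0 0 1.355 0;-0.444 -0.208 0 0 0 1.355 0;-0.444 -0.208 0 0 0 1.355 0;-0.444 -0.208 0 0 0 1.355 0;-0.444 -0.208 0 0 0 1.355 0;-0.444 -0.208 0 0 0 1.355 0;-0.444 -0.208 0 0 0 1.355 0")

```text
time_s: 2.15
tcp_pos: [0.5564, 0.1492, 0.2313]
orientation: [0.778, 0.628, -0.0, 0.0]
ft_force: [-0.3, 0.3, -0.8]
gripper_width: -0.0003
gripper_force: 0.0
```

Emit:
move_arm(rows="0 0 0.05 0 0 0 0;0 0 0.095 0 0 0 0;-0.02 0 0.095 0 0 0 0;-0.03 0 0.095 0 0 0 0;-0.035 0 0.095 0 0 0 0;-0.04 0 0.095 0 0 0 0;-0.045 0 0.095 0 0 0 0;-0.05 0 0.095 0 0 0 0;-0.055 0 0.096 0 0 0 0;-0.06 0 0.096 0 0 0 0;-0.064 0 0.097 0 0 0 0;-0.068 0 0.098 0 0 0 0")

```text
time_s: 3.65
tcp_pos: [0.5419, 0.0825, 0.1332]
orientation: [0.778, 0.628, -0.0, -0.0]
ft_force: [-0.0, 0.8, 0.4]
gripper_width: -0.0001
gripper_force: 0.6
```

```bash
python3 - <<'E'
from cell import bot
import cv2,numpy as np
a=bot.grab_frame("scene")["pixels"][170:270,265:390];b=bot.grab_frame("side")["pixels"][120:220,235:360]
v=np.hstack([cv2.resize(i,(400,320),interpolation=cv2.INTER_CUBIC) for i in(a,b)])
cv2.imwrite("pics/m1.png",v[:,:,::-1]);print(bot.sense()["ft_force"].round(2))
E
```

```text
[-0.1   0.81 -0.58]
```

View pics/m1.png

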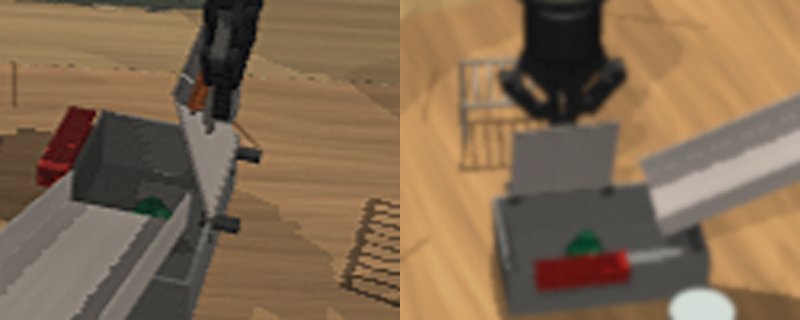

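The fingertip is tilting the flap forward, with about 1 N of force. I keep following the arc.

Emit:
move_arm(rows="-0.005 0 0.002 0 0 0 0;-0.010 0 0.0045 0 0 0 0;-0.014 0 0.007 0 0 0 0;-0.0185 0 0.010 0 0 0 0;-0.022 0 0.0135 0 0 0 0;-0.026 0 0.0175 0 0 0 0;-0.029 0 0.0215 0 0 0 0;-0.032 0 0.0257 0 0 0 0;-0.034 0 0.029 0 0 0 0;-0.036 0 0.033 0 0 0 0")

```text
time_s: 5.0
tcp_pos: [0.5344, 0.0473, 0.1001]
orientation: [0.778, 0.628, -0.0, 0.0]
ft_force: [0.1, -0.5, 3.9]
gripper_width: -0.0002
gripper_force: 1.6
```

```bash
python3 - <<'E'
from cell import bot
import cv2,numpy as np
a=bot.grab_frame("scene")["pixels"][170:270,265:390];b=bot.grab_frame("side")["pixels"][120:220,235:360]
v=np.hstack([cv2.resize(i,(400,320),interpolation=cv2.INTER_CUBIC) for i in(a,b)])
cv2.imwrite("pics/m2.png",v[:,:,::-1]);print(bot.sense()["ft_force"].round(2))
E
```

```text
[-0.26 -0.22  1.3 ]
```

View pics/m2.png

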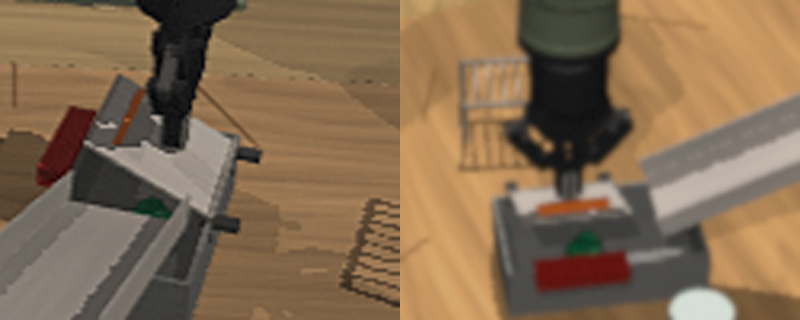

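The flap is about 22° from flat and its edge is still short of the lip. Now I go mostly straight down.

Emit:
move_arm(rows="-0.001 0 0.004 0 0 0 0;-0.002 0 0.008 0 0 0 0;-0.003 0 0.012 0 0 0 0;-0.003 0 0.015 0 0 0 0;-0.003 0 0.018 0 0 0 0;-0.003 0 0.020 0 0 0 0;-0.003 0 0.020 0 0 0 0")

```text
time_s: 5.98
tcp_pos: [0.5337, 0.0446, 0.0802]
orientation: [0.778, 0.628, -0.0, -0.0]
ft_force: [-0.2, -1.6, 1.5]
gripper_width: 0.0001
gripper_force: 0.9
```

Emit:
move_arm(rows="0 0 0.001 0 0 0 0;0 0 0.002 0 0 0 0;0 0 0.003 0 0 0 0;0 0 0.003 0 0 0 0")

```text
time_s: 6.48
tcp_pos: [0.5337, 0.0445, 0.0773]
orientation: [0.778, 0.628, -0.0, 0.0]
ft_force: [-0.8, -2.6, 4.7]
gripper_width: -0.0
gripper_force: 2.5
```

Emit:
move_arm(rows="0 0 0.0005 0 0 0 0;0 0 0.001 0 0 0 0;0 0 0.001 0 0 0 0")

```text
time_s: 6.85
tcp_pos: [0.5338, 0.0444, 0.0766]
orientation: [0.778, 0.628, 0.0, 0.0]
ft_force: [-1.9, -4.1, 12.9]
gripper_width: 0.0001
gripper_force: 6.5
```

```bash
python3 - <<'E'
from cell import bot
import cv2,numpy as np
for i in range(3): print(bot.sense()["ft_force"].round(2),bot.sense()["tcp_pos"].round(4));a=bot.grab_frame("scene")["pixels"][190:265,275:369]
b=bot.grab_frame("side")["pixels"][150:225,255:349]
v=np.hstack([cv2.resize(i,(400,320),interpolation=cv2.INTER_CUBIC) for i in(a,b)])
cv2.imwrite("pics/m3.png",v[:,:,::-1])
E
```

```text
[-1.86 -4.08 12.93] [0.5338 0.0444 0.0766]
[-2.25 -3.02 12.69] [0.5338 0.0444 0.0766]
[-2.68 -2.89 12.98] [0.5338 0.0444 0.0766]
```

View pics/m3.png

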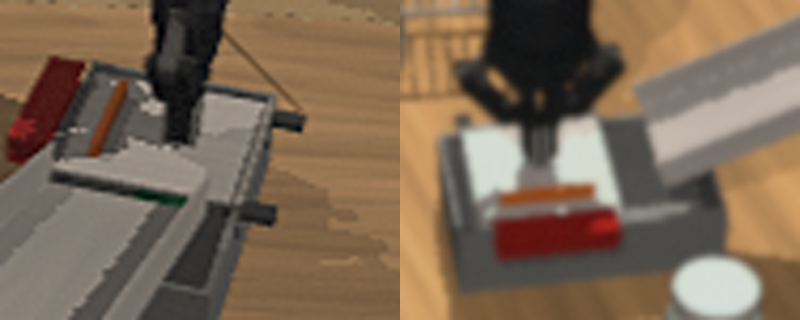

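The flap is flat: the force jumped to 13 N, and its edge is still just short of the lip. I ease off slightly and slide forward to the ridge.

Emit:
move_arm(rows="-0.004 0 -0.0004 0 0 0 0;-0.008 0 -0.0004 0 0 0 0;-0.012 0 -0.0004 0 0 0 0;-0.016 0 -0.0004 0 0 0 0;-0.020 0 -0.0004 0 0 0 0;-0.023 0 -0.0004 0 0 0 0;-0.026 0 -0.0004 0 0 0 0")

```text
time_s: 7.92
tcp_pos: [0.5289, 0.0204, 0.077]
orientation: [0.778, 0.628, 0.001, -0.0]
ft_force: [1.2, 5.8, 9.0]
gripper_width: -0.0
gripper_force: 4.6
```

Emit:
move_arm(rows="-0.003 0 0 0 0 0 0;-0.006 0 0 0 0 0 0;-0.009 0 0 0 0 0 0;-0.012 0 0 0 0 0 0;-0.012 0 0 0 0 0 0")

```text
time_s: 8.55
tcp_pos: [0.5262, 0.0081, 0.0769]
orientation: [0.778, 0.628, 0.001, -0.0]
ft_force: [1.0, 2.1, 9.3]
gripper_width: -0.0005
gripper_force: 4.1
```

Emit:
move_arm(rows="-0.002 0 0 0 0 0 0;-0.004 0 0 0 0 0 0;-0.006 0 0 0 0 0 0;-0.006 0 0 0 0 0 0")

```text
time_s: 9.05
tcp_pos: [0.5249, 0.0023, 0.0769]
orientation: [0.778, 0.628, 0.001, -0.0]
ft_force: [1.0, 1.8, 7.0]
gripper_width: -0.0003
gripper_force: 3.7
```

```bash
python3 - <<'E'
from cell import bot
import cv2,numpy as np
a=bot.grab_frame("scene")["pixels"][190:265,275:369]
b=bot.grab_frame("side")["pixels"][150:225,255:349]
v=np.hstack([cv2.resize(i,(400,320),interpolation=cv2.INTER_CUBIC) for i in(a,b)])
cv2.imwrite("pics/m4.png",v[:,:,::-1])
E
```

```text
(no output)
```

View pics/m4.png

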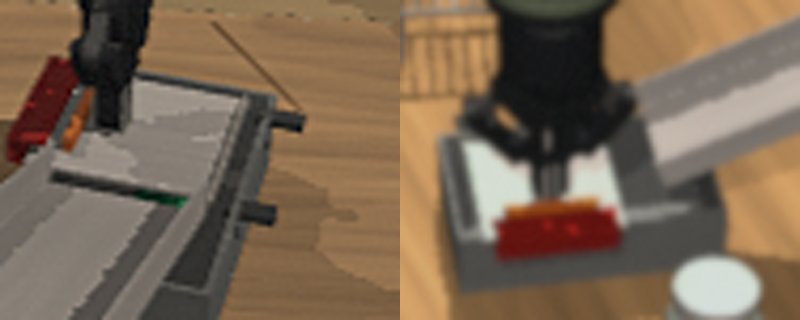

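The ridge is moving and the edge is going under the lip, with the slide at about 14 mm. I continue to the stop.

Emit:
move_arm(rows="-0.001 0 0 0 0 0 0;-0.002 0 0 0 0 0 0;-0.003 0 0 0 0 0 0;-0.003 0 0 0 0 0 0")

```text
time_s: 9.65
tcp_pos: [0.5242, -0.0005, 0.0769]
orientation: [0.778, 0.628, 0.001, -0.0]
ft_force: [0.5, 4.5, 6.3]
gripper_width: 0.0
gripper_force: 3.4
```

Emit:
move_arm(rows="-0.001 0 0 0 0 0 0;-0.002 0 0 0 0 0 0;-0.002 0 0 0 0 0 0")

```text
time_s: 10.02
tcp_pos: [0.524, -0.0016, 0.0768]
orientation: [0.778, 0.629, 0.001, -0.0]
ft_force: [2.1, 9.0, 6.9]
gripper_width: 0.0001
gripper_force: 6.4
```

Emit:
move_arm(rows="-0.001 0 0 0 0 0 0;-0.001 0 0 0 0 0 0")

```text
time_s: 10.28
tcp_pos: [0.5239, -0.0017, 0.0769]
orientation: [0.778, 0.629, 0.002, -0.001]
ft_force: [3.2, 13.0, 6.1]
gripper_width: 0.0001
gripper_force: 8.8
```

The flap is at its stop: the force rose to 13 N with no further motion. I back off 3 mm, then lift away.

Emit:
move_arm(rows="0.002 0 0 0 0 0 0;0.004 0 -0.001 0 0 0 0;0.005 0 -0.004 0 0 0 0;0.005 0 -0.010 0 0 0 0;0.005 0 -0.03 0 0 0 0;0.005 0 -0.06 0 0 0 0;0.005 0 -0.10 0 0 0 0;0.04 0 -0.13 0 0 0 0;0.1 0 -0.15 0 0 0 0;0.1 0 -0.15 0 0 0 0;0.1 0 -0.15 0 0 0 0")

```text
time_s: 11.65
tcp_pos: [0.5441, 0.0931, 0.2268]
orientation: [0.778, 0.628, -0.0, 0.0]
ft_force: [0.4, 0.3, -0.2]
gripper_width: -0.0
gripper_force: 0.0
```

```bash
python3 - <<'E'
from cell import bot
import cv2,numpy as np
a=bot.grab_frame("scene")["pixels"][190:265,275:369]
b=bot.grab_frame("side")["pixels"][150:225,255:349]
v=np.hstack([cv2.resize(i,(400,320),interpolation=cv2.INTER_CUBIC) for i in(a,b)])
cv2.imwrite("pics/m5.png",v[:,:,::-1]);s=bot.sense();print(s["time_s"],s["ft_force"].round(2),s["tcp_pos"].round(3))
E
```

```text
11.75 [ 0.07 -1.2   0.55] [0.544 0.092 0.227]
```

View pics/m5.png

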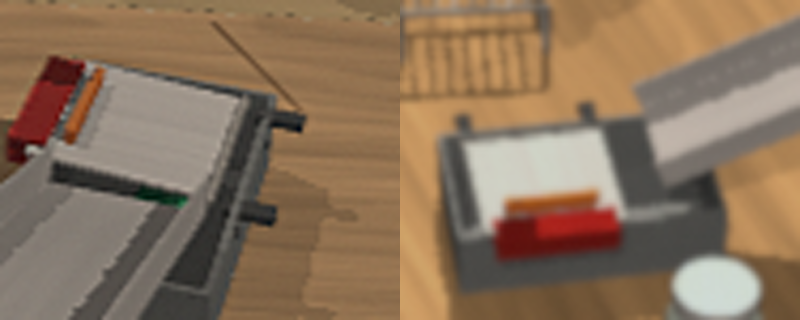

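The flap is flat, its edge is under the lip, and it stays shut. Before handing in I check how far home it is from the ridge's position.

```bash
python3 - <<'E'
from cell import bot
from fit import *
p=np.load("p.npy")
for n,b in(("scene",(275,190,310,235)),("side",(270,185,310,205))):
    f=bot.grab_frame(n);h=cv2.cvtColor(f["pixels"],cv2.COLOR_RGB2HSV);m=cv2.inRange(h,(6,150,100),(16,255,255))
    x0,y0,x1,y1=b;M=cv2.moments(m[y0:y1,x0:x1],True);print(n,M["m00"],x0+M["m10"]/M["m00"],y0+M["m01"]/M["m00"])
    for s in(12,15,18):print(s,proj(f,T(p,(0,60-s-89,68))).round(1))
E
```

```text
scene 52.0 293.13461538461536 214.96153846153845
12 [297.  215.1]
15 [295.9 214.9]
18 [294.8 214.7]
side 65.0 290.4153846153846 197.36923076923077
12 [290.2 196.3]
15 [290.4 197. ]
18 [290.6 197.6]
```

The ridge's position matches a slide of about 18 mm, so the flap is fully home.

```bash
python3 -c "
from cell import bot
print(bot.close_job())"
```

```text
the job is handed in; nothing more can be done
None
```

The flap is pushed flat and slid fully home, its edge tucked under the red lip; it stayed shut after I let go, and I handed the job in at about 12 s with only the flap touched.

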